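# Feel the gap of the rack guide with the taper gauge and hold it there

## Task

Draw the taper gauge (the one with the flat-sided rectangular wooden handle) up out of its stand and slide its blade straight down between the two sprung steel plates of the rack guide until it drags snugly on both plates, without forcing it down to the handle or shoving the plates far apart. Finish holding the gauge upright by its handle, still, at that depth: do not let go of it. Leave the round-handled reamer, the glasses and the other things where they are.

Things in the scene. Friction and masses are not known exactly. Their poses are not given: they have to be found in the camera images.
- gauge_grip (a point): Centre of the loose taper gauge's handle (gauge 0.12 kg, upright in a grey stand, blade down). Handle: rectangular wooden block, 40 mm along its x, 22 mm along its y (grip across y, from above), 55 mm tall, half of that above this point. z up; same when turned half round
- gauge_tip (a point): Centre of the blade's lower end, 99.5 mm below gauge_grip. The steel blade is 72 mm long below the handle, 26 mm wide along x, and tapers evenly on both faces from 14 mm thick (along y) at the handle to 2 mm here
- guide: Rack guide, fixed: aluminium base 140 (x) by 150 (y) by 10 mm, origin under its centre, z up. On it two steel plates, 90 mm long along x, 6 mm thick, face each other across a gap along y. Tops 102 mm above the table, flared out 8 mm each side as lead-in. Each plate yields along y on a spring of 3 N/mm; both ride on a head that floats 10 mm either way along y (0.3 N/mm), so they centre on the blade
- left_lip (a point): Point on the inner face of the left (guide +y) plate, middle of its length, 90 mm above the table, just under the flare, where the gap becomes parallel; moves with the plate
- right_lip (a point): The same point on the right (guide -y) plate. left_lip to right_lip is the gap, 3 to 5 mm at rest, different each time. The parallel gap goes on down to 12 mm above the table
- plate_left (a joint): How far the left plate is pushed back along y, m: 0 at rest. About 2 mm on each plate is a snug drag (5 to 8 N of downward push on the gauge); under 0.5 mm is loose, over 3 mm is forced
- plate_right (a joint): The same for the right plate
- stand_a: The grey stand that holds the gauge, fixed: 60 mm (x) by 70 mm (y) by 78 mm tall, origin under its centre; the slot in its top (29 by 17 mm) goes right through, the gauge's handle rests on its top face
- reamer: The other tool, leave alone: round turned wooden handle, 34 mm across and 50 mm tall, on a thin pin, upright in a stand like the gauge's; its origin is 72 mm below the handle's underside
There are look-alikes about, which are no part of the job. What is shaped like the part that bears gauge_grip but blue or turquoise is not meant.

How it is judged:
On the way, in this order (a step that is already met when the one before it is completed fails the run):
1. the gauge is drawn up out of its stand (height (world z) of gauge_tip above 0.09 m and contact force between the fingers and gauge above 2 N), for 0.1 s.
2. the blade has entered between the two plates from above, held by the gripper (z of gauge_tip in the frame of guide below 0.088 m and horizontal distance between gauge_tip and guide below 0.03 m and contact force between the fingers and gauge above 2 N), for 0.1 s.
At the end, for the whole second after the job is handed in: Blade between the plates, within 30 mm of their middle and upright within 7 degrees, pressing each plate by over 1.2 N and pushing it back 0.4 to 3.2 mm; handle clear of the plates; gauge at rest and still gripped; reamer not moved by 20 mm (contact force between gauge and plate_left above 1.2 N and contact force between gauge and plate_right above 1.2 N and value of joint plate_left between 0.0004 and 0.0032 m and value of joint plate_right between 0.0004 and 0.0032 m and z of gauge_tip in the frame of guide between 0.02 and 0.085 m and horizontal distance between gauge_tip and guide below 0.03 m and angle between gauge's own z axis and vertical below 0.12 rad and linear speed of gauge below 0.01 m/s and contact force between the fingers and gauge above 2 N and distance of reamer from where it was at the start of the episode below 0.02 m); the arm keeps its last pose, push and grip.
It fails at once if a plate is shoved back more than 5.5 mm (value of joint any of plate_left, plate_right above 0.0055 m).
It fails at once if the reamer is moved (distance of reamer from where it was at the start of the episode above 0.03 m).
It fails at once if a bystander is moved by more than 30 mm (distance of any of tumbler1, tumbler2, jar, rinse, screwdriver, wrench, collar from where it was at the start of the episode above 0.03 m).
It also fails if it takes over 38 s, if anything falls off the work surface, if the arm or the gripper's body presses on something with over 40 N, if the wrist force passes 120 N, or if a joint passes its speed limit or range.

## Robot

A 6-joint arm with a two-finger parallel gripper is mounted at the origin on the work surface. World frame = base frame: x ahead of the robot, y to its left, z up, the work surface at z = 0. Lengths are in m, angles in rad, forces in N, time in s.
With the tool pointing down it reaches from about 0.3 to 0.875 m from the base axis. Payload 6.4 kg.
Tool frame: the origin (TCP) lies at the very end of the fingers, on their centre line; the grasp point (between the pads) lies 19 mm behind it; x points along the fingers, y is the direction in which the jaws open and shut, and the axes are right-handed (so a half turn about x gives the same grasp; the last joint's range is limited). The gripper opens to 85 mm and grips with 20 to 120 N. Pads are 22 mm wide; open, the fingers measure 114 mm over their backs; the gripper's body (76 mm by 85 mm) begins 54 mm behind the grasp point. The pads swing forward as they close: fully open they stand 13 mm farther back than shut.
Start: joints at [-1.515, 0.181, 1.607, -0, 1.354, -0.206], TCP at [0.149, -0.555, 0.192] pointing down, gripper open.
Joint ranges: [-2.99, 2.99], [-0.89, 2.07], [0.3, 2.58], [-1.14, 4.28], [0, 2.63], [-3.12, 3.12]. Speed limits (rad/s): [2.57, 2.57, 3.01, 3.14, 3.14, 3.14].

## Interface

Orientations are given as a rotation vector (axis times angle).
In Python, from rig import manip gives the robot as it stands.
- The arm moves only by the tool drive_tool, never from a script. Its argument "targets" is a list of rows, each a list of 7 numbers: the shift along the tool's x, y, z in m, then the turn, a rotation vector about the tool's x, y, z in degrees, then the opening, from 0 (shut) to 1 (fully open). A call has 1 to 12 rows; each row shifts and turns the commanded pose from where the row before left it, along the tool's axes as they then stand; what a row does not reach is not made up. A row lasts 1/8 s, in which the tool goes at most 62.5 mm and 10.7 degrees, less where a joint would pass 70% of its speed; a pose out of reach is approached as far as the arm can. A call is refused whole if a number of a shift passes 0.0625 or a number of a turn 10.7, either way. A call with a gripper value outside its range is refused whole. The fingers move at their own pace and stop on an object; the grip force is fixed at half the most. Time passes only in rows, so rows that do not move let the fingers close. It gives the time, the measured TCP pose, the force and the opening at its end, in the units of the state.
- manip.observe(): the state, without advancing time (a new reading comes with each control period).
- manip.get_image(name): name is "scene" or "side" or "wrist"; returns a dict with "frame" (400x640x3 uint8, red, green, blue), "depth" (400x640 float32, m along the optical axis (not along the pixel's ray), 0 where there is no reading), "mtx" (3x3 intrinsics, pixels), "eye" and "rotation" of the camera in the world. Camera axes: x right, y down, z forward; pixel columns grow to the right and rows downward; lengths in m; the calibration is good to about 2 mm. A picture is of the moment at which its call begins.
- manip.hand_in(): hands the job in, once; it reports no verdict.
Trained networks look in the newest picture that a camera, given by its name, has taken for a name from the list of things; names that differ only in an ending like _2 or _b are one class to them, and where a whole thing is asked for, a point or a joint stands for the part that bears it (a point fixed in the world has none). Each returns a list of dicts, best first, with "conf" (0 to 1); they miss things now and then, are a little off and sometimes report something else, mostly with a low value. They report only what shows in the picture. A call takes as long as a camera call. They do not tell look-alikes from the thing itself.
- manip.boxes_of(thing, camera): "at" ([x, y, z] in m, in world coordinates, good to about 4 mm: the middle of the surface that is visible of it).
The state is a dict: "time": time; "qpos": joint angles; "joint_vel": joint speeds; "tau": joint torques, N m; "position": TCP position; "eef_rot": TCP orientation; "force": force on the tool from outside, world axes, zero at the start; "ft_torque": the same for the moment, N m; "opening": opening from 0.0 (shut) to 1.0 (fully open).
Only numpy, scipy, OpenCV 4.12 (cv2) and the standard library are available. Lean on these libraries where they do the work, as an engineer would, in place of code of your own. Each camera call takes 0.05 s, during which the arm holds its last target.

## Working session

There is one attempt and no reset: what is moved stays moved. The work goes in short steps, Python scripts to look and compute and a tool call to move; the robot and the scene stay as the last step left them, time stands still between calls to the robot, and variables do not carry over. Pictures are saved under pics/ and viewed, and the job is handed in when it is done.

Besides the shell and the picture viewer there is one more tool, called after ">>>" as name([rows], argument=value, ...), one row to a line, values as JSON. drive_tool: Moves the arm, as the interface text tells. Its arguments: {"type":"object","properties":{"targets":{"type":"array"}},"required":["targets"]}

```bash
mkdir -p pics
cat > h.py <<'E'
import numpy as np,cv2
from rig import manip
def snap(n,f):
    im=manip.get_image(n); cv2.imwrite(f'pics/{f}.png',im['frame'][:,:,::-1]); np.savez(f'pics/{f}.npz',**im); return im
def pt(im,u,v):
    d=im['depth'][int(v),int(u)]; K=im['mtx']
    p=np.array([(u-K[0,2])/K[0,0]*d,(v-K[1,2])/K[1,1]*d,d]); return im['rotation']@p+im['eye']
E
python3 - <<'E'
from h import *
o=manip.observe(); print(o)
for n in ['scene','side','wrist']:
    im=snap(n,n+'0'); print(n,im['eye'],im['rotation'].round(3).tolist())
    for t in ['gauge_grip','guide','left_lip','right_lip','stand_a','reamer']:
        print(n,t,[(np.round(b['at'],3).tolist(),round(b['conf'],2)) for b in manip.boxes_of(t,n)])
E
```

```text
{'time': 0.0, 'qpos': array([-1.51531621e+00,  1.81563217e-01,  1.60801944e+00, -9.01238690e-06,
        1.35380678e+00, -2.06312512e-01]), 'joint_vel': array([-6.49986528e-04,  7.00938144e-05, -5.16729851e-06, -2.09365939e-04,
       -3.24136110e-04,  8.69808382e-04]), 'tau': array([-9.09700339e-04, -4.44868791e+01, -3.51334512e+01, -3.70781918e-04,
        9.18613106e-03, -8.83210816e-06]), 'position': array([ 0.14878828, -0.55476251,  0.19146623]), 'eef_rot': array([ 2.08263696,  0.27604414, -2.08237103]), 'force': array([ 0.00646981, -0.13466048,  0.42684812]), 'ft_torque': array([-0.03056682, -0.0051952 ,  0.01023169]), 'opening': 1.0011107925034823}
scene [0.83021103 0.69101024 0.70639755] [-0.673, -2.516, 1.301]
scene gauge_grip [([0.206, -0.26, 0.015], 0.82), ([0.467, -0.091, 0.113], 0.81), ([0.557, 0.045, 0.016], 0.57)]
scene guide [([0.512, 0.255, 0.035], 0.93)]
scene left_lip [([0.496, 0.237, 0.063], 0.91)]
scene right_lip [([0.505, 0.215, 0.091], 0.97)]
scene stand_a [([0.475, -0.068, 0.044], 0.69)]
scene reamer [([0.517, -0.245, 0.107], 0.72)]
side [ 0.3439904  -0.57794978  0.70120732] [-2.451, 0.099, -0.029]
side gauge_grip [([0.194, -0.282, 0.018], 0.87), ([0.548, 0.026, 0.02], 0.71), ([0.461, -0.113, 0.117], 0.56)]
side guide [([0.486, 0.182, 0.041], 0.97)]
side left_lip [([0.484, 0.232, 0.095], 0.57)]
side right_lip [([0.491, 0.219, 0.078], 0.62)]
side stand_a [([0.454, -0.128, 0.052], 0.64)]
side reamer [([0.509, -0.271, 0.121], 0.94)]
wrist [ 0.22664593 -0.53501187  0.37378202] [2.281, -1.751, -0.282]
wrist gauge_grip [([0.198, -0.282, 0.016], 0.67)]
wrist guide []
wrist left_lip []
wrist right_lip []
wrist stand_a []
wrist reamer []
```

```bash
sed -i 's/return im\[.rotation.\]@p/return R.from_rotvec(im["rotation"]).as_matrix()@p/; 1i from scipy.spatial.transform import Rotation as R' h.py; cat h.py
```

```text
from scipy.spatial.transform import Rotation as R
import numpy as np,cv2
from rig import manip
def snap(n,f):
    im=manip.get_image(n); cv2.imwrite(f'pics/{f}.png',im['frame'][:,:,::-1]); np.savez(f'pics/{f}.npz',**im); return im
def pt(im,u,v):
    d=im['depth'][int(v),int(u)]; K=im['mtx']
    p=np.array([(u-K[0,2])/K[0,0]*d,(v-K[1,2])/K[1,1]*d,d]); return R.from_rotvec(im["rotation"]).as_matrix()@p+im['eye']
```

View pics/scene0.png

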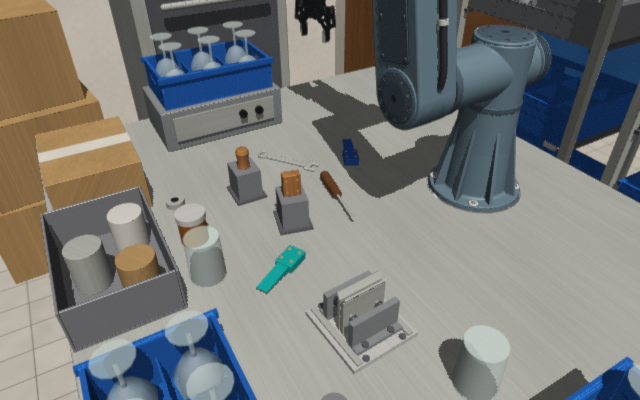

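View pics/side0.png

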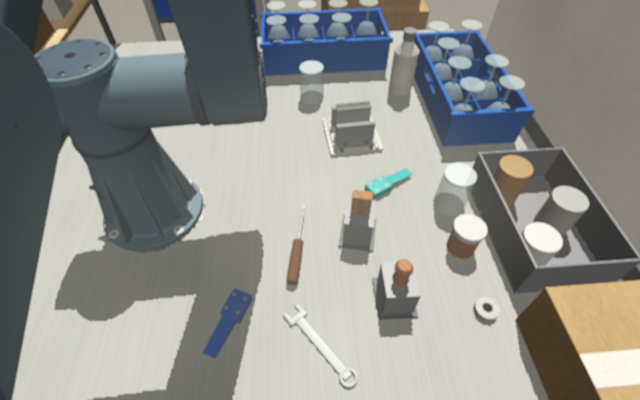

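Run:
```python
import cv2,numpy as np
a=cv2.imread('pics/scene0.png');b=cv2.imread('pics/side0.png')
f=lambda i,u,v,w,h:cv2.resize(i[v:v+h,u:u+w],(400,300),interpolation=cv2.INTER_CUBIC)
cv2.imwrite('pics/crop0.png',np.vstack([np.hstack([f(a,300,262,120,110),f(b,310,90,84,70)]),np.hstack([f(a,250,155,80,80),f(b,330,180,72,72)])]))
```

```text
(no output)
```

View pics/crop0.png

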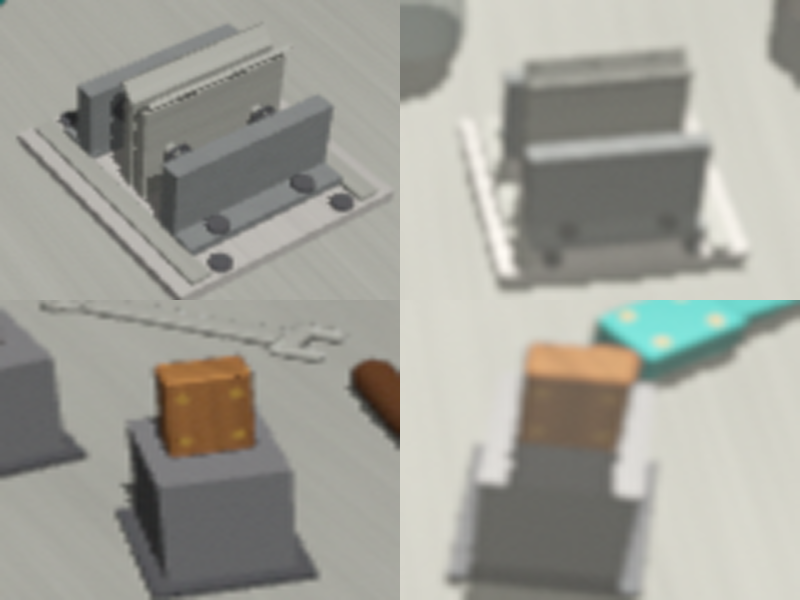

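```bash
cat >> h.py <<'E'
def cloud(im):
    K=im['mtx'];d=im['depth'];v,u=np.indices(d.shape)
    p=np.stack([(u-K[0,2])/K[0,0]*d,(v-K[1,2])/K[1,1]*d,d],-1)
    return p@R.from_rotvec(im["rotation"]).as_matrix().T+im['eye']
def rect(p):
    r=cv2.minAreaRect((p[:,:2]*1000).astype(np.float32)); return np.round(r[0],1),np.round(r[1],1),round(r[2],1)
E
python3 - <<'E'
from h import *
for n in ['scene','side']:
    im=dict(np.load(f'pics/{n}0.npz')); c=cloud(im); ok=im['depth']>0
    def sel(cx,cy,r,z0,z1): return c[ok&(np.hypot(c[...,0]-cx,c[...,1]-cy)<r)&(c[...,2]>z0)&(c[...,2]<z1)]
    h=sel(.465,-.105,.06,.085,.2); print(n,'handle',len(h),h[:,2].max(),rect(h), rect(h[h[:,2]>.12]), )
    s=sel(.465,-.105,.06,.07,.082); print('stand top',rect(s),s[:,2].mean())
    b=sel(.5,.22,.13,.005,.02); print('base',len(b),rect(b))
    t=sel(.5,.22,.12,.08,.15); print('tops',len(t),rect(t),t[:,2].max())
    for z in (.095,.099,.101): q=t[t[:,2]>z]; print(z,len(q),len(q)>3 and rect(q))
    for z in np.arange(.02,.11,.01):
        q=sel(.5,.22,.09,z,z+.01); print(round(z,2),len(q))
    print('table',np.median(c[ok&(abs(c[...,2])<.01)],0))
E
```

```text
scene handle 423 0.13245784164200636 (array([463.7, -97.7]), array([24.6, 41.1]), 71.9) (array([463.5, -97.6]), array([24.6, 40.8]), 71.9)
stand top (array([463.6, -98.1]), array([72.9, 60.6]), 75.6) 0.07537188026647755
base 2606 (array([492.4, 227.4]), array([141.7, 152.8]), 3.8)
tops 829 (array([492.3, 226.8]), array([91.5, 28.1]), 4.1) 0.10170479402052901
0.095 283 (array([492.5, 226.9]), array([91. , 28.1]), 4.3)
0.099 94 (array([492.5, 227.3]), array([89.5, 26.2]), 3.4)
0.101 7 (array([496.3, 227.4]), array([77.2, 23.7]), 1.3)
0.02 306
0.03 311
0.04 399
0.05 479
0.06 762
0.07 426
0.08 378
0.09 415
0.1 36
table [ 0.30230746  0.12149473 -0.00253955]
side handle 469 0.13590115578905593 (array([ 462.7, -101.4]), array([24.6, 39.9]), 76.2) (array([ 462.6, -101.4]), array([24.6, 39.7]), 76.2)
stand top (array([ 462.6, -101.7]), array([72.4, 60.1]), 76.0) 0.07851125145721595
base 855 (array([484.9, 217.9]), array([156.6, 177.8]), 4.2)
tops 418 (array([491.8, 224.1]), array([89.3, 28.1]), 2.9) 0.10637498787999633
0.095 212 (array([491.8, 224.1]), array([89.3, 28.1]), 2.9)
0.099 123 (array([491.5, 224.1]), array([88.5, 28.1]), 2.9)
0.101 77 (array([491.5, 223.8]), array([88. , 27.6]), 2.2)
0.02 185
0.03 129
0.04 131
0.05 192
0.06 241
0.07 274
0.08 112
0.09 202
0.1 104
table [ 0.30832272 -0.19746738  0.00124221]
```

```bash
cat >> h.py <<'E'
def plan(p,ydeg):
    o=manip.observe(); T=R.from_rotvec(o['eef_rot']); A=T.as_matrix()
    a=np.deg2rad(ydeg); y=np.array([np.cos(a),np.sin(a),0]); y=y if y@A[:,1]>0 else -y
    x=np.array([0,0,-1.]); B=np.stack([x,y,np.cross(x,y)],1)
    print('t',round(o['time'],3),'pos',o['position'].round(4),'f',o['force'].round(2),'op',round(o['opening'],3),'q',o['qpos'].round(2))
    print('yaw of y',np.rad2deg(np.arctan2(A[1,1],A[0,1])),'xaxis',A[:,0].round(4))
    print('shift tool mm',(A.T@(np.array(p)-o['position'])*1000).round(1),'turn',np.rad2deg((T.inv()*R.from_matrix(B)).as_rotvec()).round(2))
    print('shift after turn',(B.T@(np.array(p)-o['position'])*1000).round(1))
E
python3 -c "
from h import *
plan([.463,-.0995,.19],75.5)"
```

```text
t 1.05 pos [ 0.1488 -0.5554  0.1924] f [ 0.86  0.12 -0.03] op 1.003 q [-1.52  0.18  1.61 -0.    1.35 -0.21]
yaw of y -75.0009860816557 xaxis [-0.  0. -1.]
shift tool mm [   2.4 -359.1 -421.5] turn [29.5  0.   0. ]
shift after turn [   2.4 -520.1 -190. ]
```

>>> drive_tool([
  [0,0,0,9.83,0,0,1],
  [0,0,0,9.83,0,0,1],
  [0,0,0,9.84,0,0,1],
  [0,-0.052,-0.019,0,0,0,1],
  [0,-0.052,-0.019,0,0,0,1],
  [0,-0.052,-0.019,0,0,0,1],
  [0,-0.052,-0.019,0,0,0,1],
  [0,-0.052,-0.019,0,0,0,1],
  [0,-0.052,-0.019,0,0,0,1],
  [0,-0.052,-0.019,0,0,0,1],
  [0,-0.052,-0.019,0,0,0,1],
])

```text
time: 2.42
position: [0.4011, -0.1893, 0.1928]
eef_rot: [-2.088, 0.266, 2.086]
force: [0.6, -0.2, 1.0]
opening: 1.001
```

```bash
python3 -c "
from h import *
plan([.463,-.0995,.19],75.5)"
```

```text
t 2.425 pos [ 0.4011 -0.1893  0.1928] f [ 0.56 -0.17  0.96] op 1.001 q [-0.71 -0.13  1.92 -0.    1.35  1.11]
yaw of y -104.51408920655905 xaxis [ 9.e-04 -8.e-04 -1.e+00]
shift tool mm [   2.8 -102.4  -37.5] turn [-0.01 -0.06 -0.03]
shift after turn [   2.8 -102.4  -37.5]
```

>>> drive_tool([
  [0,-0.052,-0.019,0,0,0,1],
  [0,-0.0505,-0.0185,0,0,0,1],
  [0,0,0,0,0,0,1],
  [0,0,0,0,0,0,1],
])

```text
time: 2.92
position: [0.462, -0.1009, 0.1923]
eef_rot: [-2.087, 0.265, 2.088]
force: [-0.1, 0.0, -0.1]
opening: 0.997
```

Run:
```python
from h import *
im=snap('wrist','wrist1'); c=cloud(im); ok=im['depth']>0
def sel(cx,cy,r,z0,z1): return c[ok&(np.hypot(c[...,0]-cx,c[...,1]-cy)<r)&(c[...,2]>z0)&(c[...,2]<z1)]
h=sel(.463,-.1,.035,.12,.15); print(len(h),h[:,2].max(),rect(h[h[:,2]>h[:,2].max()-.004]))
s=sel(.463,-.1,.06,.07,.082); print(rect(s))
plan([.463,-.0995,.093],75.5)
```

```text
1383 0.1350701370583057 (array([ 462.8, -102.2]), array([21.2, 39.3]), 74.8)
(array([ 462.4, -102.1]), array([70. , 60.2]), 76.0)
t 2.975 pos [ 0.4618 -0.1014  0.1923] f [-1.22  0.66  0.54] op 1.0 q [-0.47 -0.05  1.85 -0.    1.34  1.36]
yaw of y -104.5197494480009 xaxis [-4.e-04 -3.e-04 -1.e+00]
shift tool mm [99.3 -2.2 -0.7] turn [-0.02  0.02 -0.02]
shift after turn [99.3 -2.2 -0.7]
```

View pics/wrist1.png

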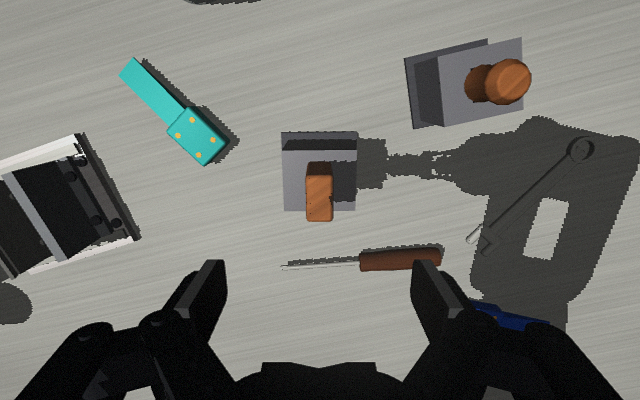

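>>> drive_tool([
  [0.03,0,0,0,0,0,1],
  [0.03,0,0,0,0,0,1],
  [0.02,0,0,0,0,0,1],
  [0.019,0,-0.001,0,0,0,1],
  [0,0,0,0,0,0,1],
  [0,0,0,0,0,0,0.5],
  [0,0,0,0,0,0,0],
  [0,0,0,0,0,0,0],
  [0,0,0,0,0,0,0],
  [0,0,0,0,0,0,0],
  [0,0,0,0,0,0,0],
])

```text
time: 4.35
position: [0.4646, -0.1026, 0.0957]
eef_rot: [-2.092, 0.268, 2.084]
force: [-2.8, -2.8, 11.1]
opening: 0.004
```

Run:
```python
from h import *
plan([.463,-.1005,.19],75.5)
snap('scene','scene2')
```

```text
t 4.35 pos [ 0.4646 -0.1026  0.0957] f [-2.8  -2.76 11.06] op 0.004 q [-0.47  0.07  1.94 -0.    1.13  1.36]
yaw of y -104.4772564277023 xaxis [ 0.003  -0.0031 -1.    ]
shift tool mm [-94.4  -1.4   1.7] turn [ 0.02 -0.21 -0.13]
shift after turn [-94.3  -1.6   2.1]
```

View pics/scene2.png

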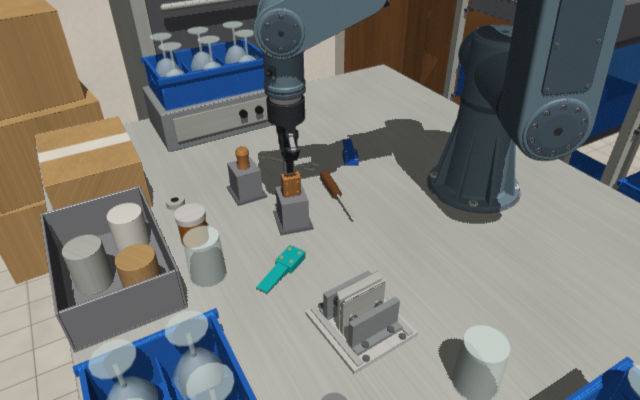

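Run:
```python
from h import *
snap('side','side2');snap('wrist','wrist2')
a=cv2.imread('pics/scene2.png');b=cv2.imread('pics/side2.png');w=cv2.imread('pics/wrist2.png')
f=lambda i,u,v,w,h:cv2.resize(i[v:v+h,u:u+w],(400,300),interpolation=cv2.INTER_CUBIC)
cv2.imwrite('pics/crop2.png',np.vstack([np.hstack([f(a,235,120,120,115),f(b,310,140,120,115)]),np.hstack([f(w,0,0,640,400),f(b,0,0,640,400)])]))
plan([.463,-.1005,.19],75.5)
```

```text
t 4.5 pos [ 0.4646 -0.1026  0.0956] f [-1.85 -2.26 11.49] op 0.004 q [-0.47  0.07  1.94 -0.    1.13  1.36]
yaw of y -104.47533373559023 xaxis [ 0.003  -0.0031 -1.    ]
shift tool mm [-94.4  -1.4   1.7] turn [ 0.02 -0.21 -0.13]
shift after turn [-94.4  -1.6   2.1]
```

View pics/crop2.png

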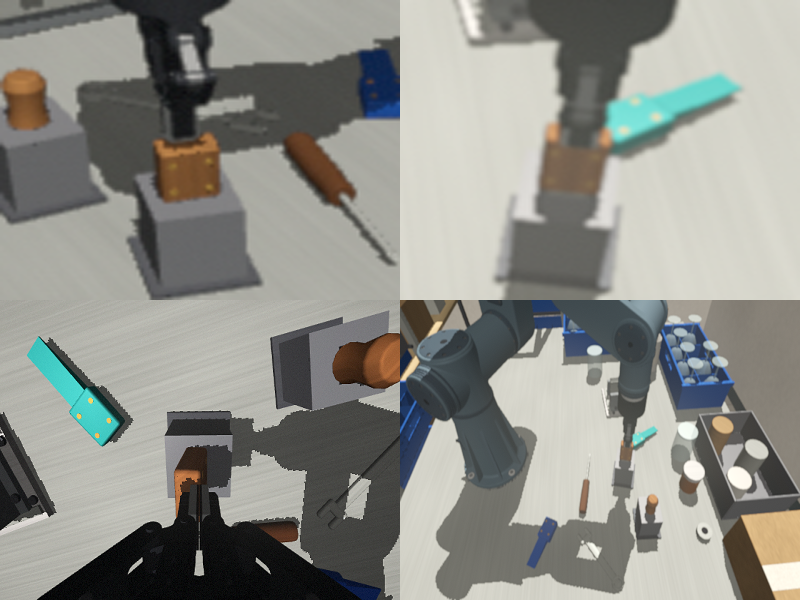

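Run:
```python
import cv2
w=cv2.imread('pics/wrist2.png')
cv2.imwrite('pics/crop3.png',cv2.resize(w[200:400,220:460],(720,600),interpolation=cv2.INTER_CUBIC))
```

```text
(no output)
```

View pics/crop3.png

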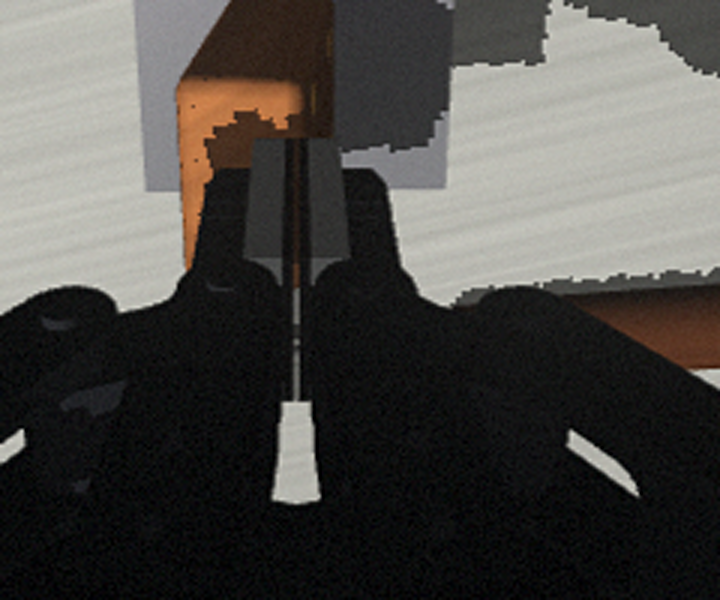

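```bash
python3 - <<'E'
from h import *
for n,pts in (('wrist',[(285,228),(300,235),(308,250),(330,250),(290,300),(320,300),(317,240),(250+50,210)]),('scene',[(291,150),(291,165),(291,170),(292,175),(284,178),(299,177),(291,185),(291,205)])):
    im=dict(np.load(f'pics/{n}2.npz'))
    for p in pts: print(n,p,pt(im,*p).round(3),im['frame'][p[1],p[0]])
    c=cloud(im); ok=im['depth']>0; f=im['frame'].astype(int); m=ok&(f[...,0]>f[...,2]*1.6)&(np.hypot(c[...,0]-.463,c[...,1]+.1)<.05)&(c[...,2]>.084)
    h=c[m]; print(len(h),h[:,2].max(),rect(h))
E
python3 - <<'E'
import cv2
w=cv2.imread('pics/scene2.png')
cv2.imwrite('pics/crop4.png',cv2.resize(w[120:220,250:350],(600,600),interpolation=cv2.INTER_CUBIC))
E
```

```text
wrist (285, 228) [ 0.486 -0.091  0.132] [150  94  59]
wrist (300, 235) [ 0.481 -0.098  0.134] [190 122  71]
wrist (308, 250) [ 0.477 -0.101  0.143] [50 51 51]
wrist (330, 250) [ 0.474 -0.111  0.144] [47 48 43]
wrist (290, 300) [ 0.479 -0.096  0.182] [16 19 16]
wrist (320, 300) [ 0.468 -0.104  0.171] [16 15 17]
wrist (317, 240) [ 0.476 -0.105  0.134] [59 40 27]
wrist (300, 210) [ 0.485 -0.098  0.109] [43 29 20]
3717 0.22553869042284733 (array([ 468.1, -102.7]), array([94.3, 35.8]), 84.6)
scene (291, 150) [ 0.484 -0.044  0.222] [98 98 99]
scene (291, 165) [ 0.464 -0.09   0.156] [24 26 27]
scene (291, 170) [ 0.467 -0.085  0.147] [21 22 24]
scene (292, 175) [ 0.463 -0.09   0.13 ] [83 54 28]
scene (284, 178) [ 0.482 -0.09   0.129] [181 127  72]
scene (299, 177) [ 0.452 -0.079  0.127] [156 107  59]
scene (291, 185) [ 0.469 -0.085  0.109] [120  78  43]
scene (291, 205) [ 0.479 -0.07   0.069] [103 105 105]
395 0.1341569623427591 (array([466.6, -89.9]), array([22.5, 40.4]), 76.0)
```

View pics/crop4.png

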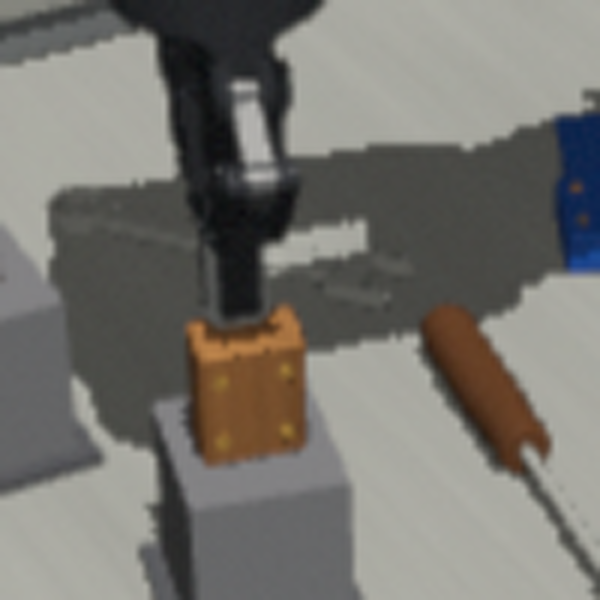

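Run:
```python
from h import *
im=dict(np.load('pics/wrist1.npz'))
for p in [(215,264),(222,270),(208,300),(424,264),(418,270),(430,300),(180,330)]: print(p,pt(im,*p).round(4),im['frame'][p[1],p[0]])
o=manip.observe()
im=dict(np.load('pics/wrist2.npz'))
for p in [(308,247),(312,248),(330,247),(326,247),(295,258),(340,258)]: print(p,pt(im,*p).round(4),im['frame'][p[1],p[0]])
print(im['eye'],R.from_rotvec(im['rotation']).as_matrix().round(3))
```

```text
(215, 264) [ 0.4836 -0.0611  0.2519] [23 22 22]
(222, 270) [ 0.4782 -0.0612  0.2482] [ 9 12 14]
(208, 300) [ 0.4766 -0.0606  0.2675] [ 8 11  7]
(424, 264) [ 0.4614 -0.1476  0.2521] [51 51 51]
(418, 270) [ 0.4588 -0.1448  0.2517] [25 28 26]
(430, 300) [ 0.4568 -0.1437  0.2696] [13 15 12]
(180, 330) [ 0.4844 -0.0637  0.2939] [4 5 6]
(308, 247) [ 0.4767 -0.1009  0.1403] [48 49 49]
(312, 248) [ 0.4759 -0.1026  0.1406] [49 46 45]
(330, 247) [ 0.4741 -0.111   0.1403] [51 53 50]
(326, 247) [ 0.4747 -0.1092  0.1405] [51 53 48]
(295, 258) [ 0.4742 -0.094   0.1433] [21 20 19]
(340, 258) [ 0.4692 -0.1144  0.1439] [17 20 19]
[ 0.54205474 -0.12252248  0.27733103] [[-0.25  -0.92  -0.3  ]
 [-0.968  0.238  0.076]
 [ 0.002  0.31  -0.951]]
```

>>> drive_tool([
  [-0.02,0,0,0,0,0,0],
  [-0.03,0,0,0,0,0,1],
  [-0.03,0,0,0,0,0,1],
  [0,0,0,0,0,0,1],
  [0,0,0,0,0,0,1],
  [0,0,0,0,0,0,1],
])

```text
time: 5.25
position: [0.4623, -0.1007, 0.1721]
eef_rot: [-2.084, 0.265, 2.089]
force: [-0.1, 0.7, -0.5]
opening: 0.998
```

Run:
```python
from h import *
plan([.463,-.1005,.053],75.5)
for n in ('scene','side','wrist'):
    im=snap(n,n+'3'); c=cloud(im); ok=im['depth']>0
    def sel(cx,cy,r,z0,z1): return c[ok&(np.hypot(c[...,0]-cx,c[...,1]-cy)<r)&(c[...,2]>z0)&(c[...,2]<z1)]
    h=sel(.463,-.1,.04,.12,.14); print(n,len(h),h[:,2].max(),rect(h))
    s=sel(.463,-.1,.06,.07,.082); print(rect(s))
```

```text
t 5.25 pos [ 0.4623 -0.1007  0.1721] f [-0.08  0.69 -0.49] op 0.998 q [-0.47 -0.03  1.87 -0.    1.3   1.36]
yaw of y -104.49692543334871 xaxis [-0.0021  0.001  -1.    ]
shift tool mm [119.1  -0.3  -0.9] turn [0.   0.13 0.03]
shift after turn [119.1  -0.4  -0.6]
scene 170 0.1335664648326358 (array([464.2, -96.5]), array([28.1, 40.7]), 71.6)
(array([463.3, -98.8]), array([73.8, 60.3]), 75.9)
side 252 0.13639513099579625 (array([ 463.2, -101.1]), array([23.5, 39.7]), 77.8)
(array([ 462.6, -102. ]), array([71.1, 60. ]), 76.4)
wrist 1602 0.13452043255471358 (array([ 463.6, -100.7]), array([21.8, 39.7]), 75.9)
(array([ 462.3, -102. ]), array([70.1, 60.4]), 76.0)
```

View pics/wrist3.png

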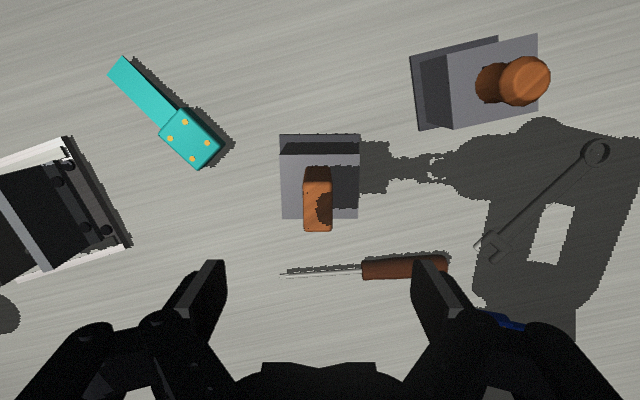

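>>> drive_tool([
  [0.04,0,-0.001,0,0,0,1],
  [0.03,0,0,0,0,0,1],
  [0.025,0,0,0,0,0,1],
  [0.014,0,0,0,0,0,1],
  [0.01,0,0,0,0,0,1],
  [0,0,0,0,0,0,1],
  [0,0,0,0,0,0,1],
])

```text
time: 6.28
position: [0.4647, -0.1017, 0.0552]
eef_rot: [-2.088, 0.266, 2.085]
force: [-0.6, 0.1, 0.0]
opening: 0.999
```

Run:
```python
from h import *
im=snap('wrist','wrist4')
plan([.4635,-.1000,.053],75.5)
for p in [(215,264),(222,270),(424,264),(418,270)]: print(p,pt(im,*p).round(4))
```

```text
t 6.325 pos [ 0.4648 -0.1017  0.0553] f [ 0.09  0.08 -0.48] op 1.001 q [-0.47  0.14  1.96 -0.    1.04  1.36]
yaw of y -104.49828670342119 xaxis [ 1.5e-03 -8.0e-04 -1.0e+00]
shift tool mm [ 2.3 -1.4  1.7] turn [ 0.   -0.1  -0.02]
shift after turn [ 2.3 -1.4  1.7]
(215, 264) [ 0.4866 -0.0622  0.1154]
(222, 270) [ 0.481  -0.0621  0.1112]
(424, 264) [ 0.4643 -0.1484  0.1154]
(418, 270) [ 0.462  -0.1455  0.1153]
```

View pics/wrist4.png

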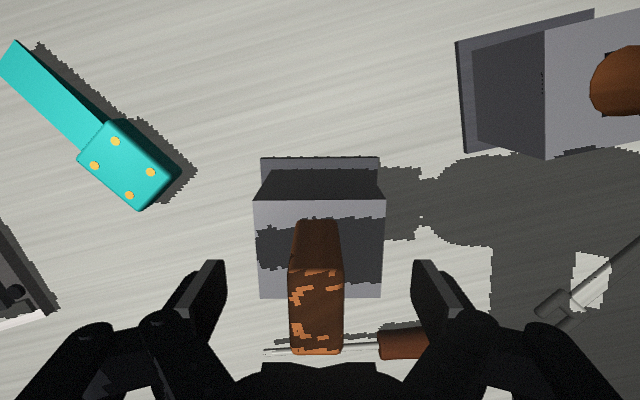

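>>> drive_tool([
  [0.002,-0.001,0.0015,0,0,0,1],
  [0,0,0,0,0,0,0.5],
  [0,0,0,0,0,0,0.3],
  [0,0,0,0,0,0,0],
  [0,0,0,0,0,0,0],
  [0,0,0,0,0,0,0],
  [0,0,0,0,0,0,0],
])

```text
time: 7.2
position: [0.463, -0.1002, 0.0526]
eef_rot: [-2.087, 0.266, 2.086]
force: [-0.2, -0.9, 2.3]
opening: 0.25
```

Run:
```python
from h import *
im=snap('wrist','wrist5')
plan([.4635,-.1000,.053],75.5)
```

```text
t 7.25 pos [ 0.463  -0.1002  0.0526] f [-0.3  -0.43  3.21] op 0.253 q [-0.46  0.14  1.97 -0.    1.03  1.36]
yaw of y -104.49691841514071 xaxis [ 4.e-04 -3.e-04 -1.e+00]
shift tool mm [-0.4 -0.3 -0.4] turn [ 0.   -0.02 -0.01]
shift after turn [-0.4 -0.3 -0.4]
```

View pics/wrist5.png

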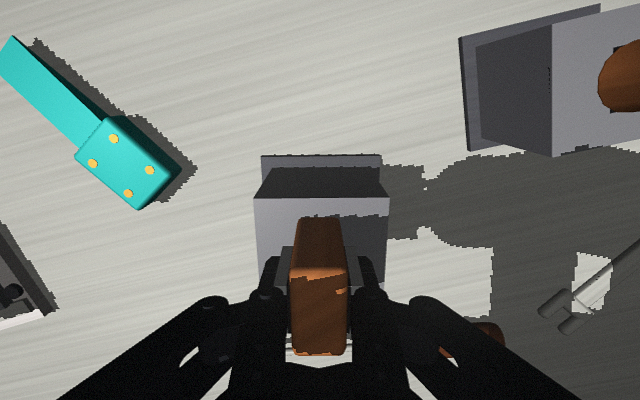

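>>> drive_tool([
  [-0.01,0,0,0,0,0,0],
  [-0.025,0,0,0,0,0,0],
  [-0.03,0,0,0,0,0,0],
  [-0.03,0,0,0,0,0,0],
  [-0.03,0,0,0,0,0,0],
  [-0.01,0,0,0,0,0,0],
  [0,0,0,0,0,0,0],
  [0,0,0,0,0,0,0],
])

```text
time: 8.25
position: [0.462, -0.0996, 0.1859]
eef_rot: [-2.084, 0.265, 2.089]
force: [0.4, -0.6, -1.3]
opening: 0.25
```

Run:
```python
from h import *
for n in ('scene','side'): snap(n,n+'6')
a=cv2.imread('pics/scene6.png');b=cv2.imread('pics/side6.png')
f=lambda i,u,v,w,h:cv2.resize(i[v:v+h,u:u+w],(400,500),interpolation=cv2.INTER_CUBIC)
cv2.imwrite('pics/crop6.png',np.hstack([f(a,230,80,140,175),f(b,290,80,140,175)]))
plan([.492,.2258,.187],94)
```

```text
t 8.35 pos [ 0.462  -0.0996  0.186 ] f [ 0.19 -0.28 -1.17] op 0.253 q [-0.46 -0.05  1.86  0.    1.33  1.36]
yaw of y -104.50484214161392 xaxis [-0.0023  0.0012 -1.    ]
shift tool mm [  -0.7 -322.6   52.5] turn [-18.5    0.14   0.06]
shift after turn [  -1.  -322.6  -52.6]
```

View pics/crop6.png

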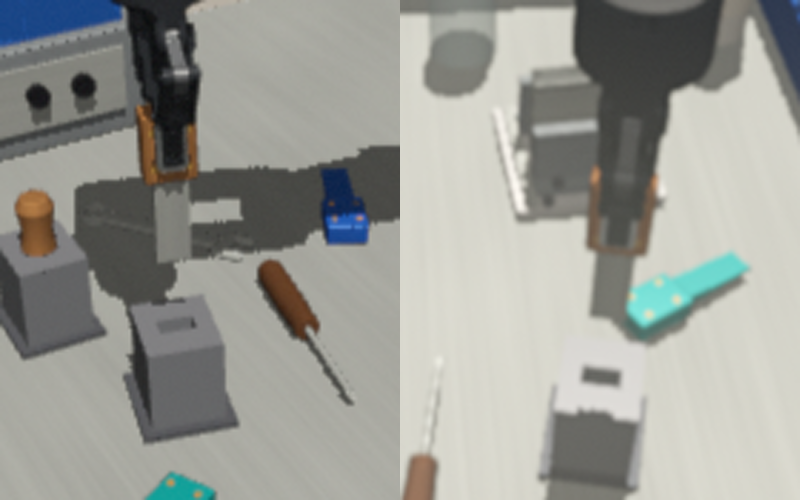

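>>> drive_tool([
  [0,0,0,-9.25,0,0,0],
  [0,0,0,-9.25,0,0,0],
  [0,-0.04,-0.0066,0,0,0,0],
  [0,-0.04,-0.0066,0,0,0,0],
  [0,-0.04,-0.0066,0,0,0,0],
  [0,-0.04,-0.0066,0,0,0,0],
  [0,-0.04,-0.0066,0,0,0,0],
  [0,-0.04,-0.0066,0,0,0,0],
  [0,-0.04,-0.0066,0,0,0,0],
  [0,-0.04,-0.0066,0,0,0,0],
  [0,0,0,0,0,0,0],
  [0,0,0,0,0,0,0],
])

```text
time: 9.85
position: [0.4926, 0.2225, 0.1864]
eef_rot: [2.183, 0.076, -2.187]
force: [0.2, 0.3, -1.2]
opening: 0.253
```

Run:
```python
from h import *
for n in ('scene','side','wrist'):
    im=snap(n,n+'7'); c=cloud(im); ok=im['depth']>0
    m=ok&(abs(c[...,0]-.492)<.06)&(abs(c[...,1]-.2257)<.03)&(c[...,2]>.094)&(c[...,2]<.112); t=c[m]
    print(n,len(t),len(t)>5 and (rect(t),t[:,2].max()))
a=cv2.imread('pics/scene7.png');b=cv2.imread('pics/side7.png');w=cv2.imread('pics/wrist7.png')
f=lambda i,u,v,w,h:cv2.resize(i[v:v+h,u:u+w],(400,300),interpolation=cv2.INTER_CUBIC)
cv2.imwrite('pics/crop7.png',np.vstack([np.hstack([f(a,290,200,140,175),f(b,290,30,140,140)]),np.hstack([f(w,0,0,640,400),f(a,0,0,640,400)])]))
plan([.492,.2257,.187],93.9)
```

```text
scene 314 ((array([492.8, 226.4]), array([91. , 27.4]), 3.8), np.float64(0.10280050558193932))
side 233 ((array([492.1, 223.5]), array([89.4, 28.8]), 2.3), np.float64(0.10541312355664167))
wrist 1376 ((array([501.5, 224.8]), array([70.2, 26.2]), 3.8), np.float64(0.10366827176110077))
t 10.0 pos [0.4931 0.2219 0.1871] f [ 0.42 -0.77 -1.53] op 0.246 q [ 0.2   0.11  1.7  -0.    1.33  1.71]
yaw of y -86.07632612277953 xaxis [-5.e-04 -3.e-04 -1.e+00]
shift tool mm [ 0.1 -3.9  0.9] turn [ 0.02  0.03 -0.02]
shift after turn [ 0.1 -3.9  0.9]
```

View pics/crop7.png

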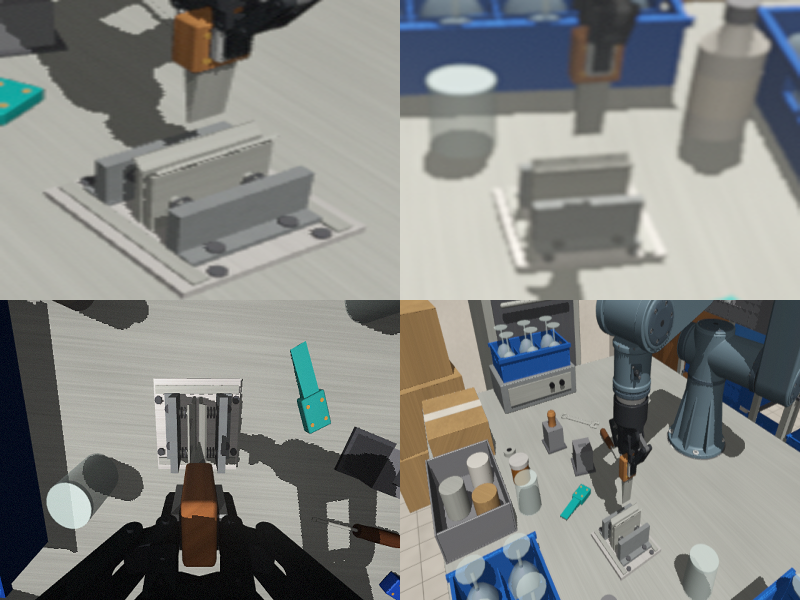

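>>> drive_tool([
  [0,-0.003,0.0005,0,0,0,0],
  [0.015,0,0,0,0,0,0],
  [0.015,0,0,0,0,0,0],
  [0.01,0,0,0,0,0,0],
  [0.01,0,0,0,0,0,0],
  [0.005,0,0,0,0,0,0],
  [0.005,0,0,0,0,0,0],
  [0,0,0,0,0,0,0],
])

```text
time: 11.0
position: [0.4924, 0.2258, 0.1272]
eef_rot: [2.185, 0.076, -2.186]
force: [1.1, 0.2, -1.6]
opening: 0.253
```

```bash
cat > look.py <<'E'
from h import *
import sys
k=sys.argv[1]
for n in ('scene','side'): snap(n,n+k)
a=cv2.imread(f'pics/scene{k}.png');b=cv2.imread(f'pics/side{k}.png')
f=lambda i,u,v,w,h:cv2.resize(i[v:v+h,u:u+w],(400,500),interpolation=cv2.INTER_CUBIC)
cv2.imwrite(f'pics/crop{k}.png',np.hstack([f(a,300,215,120,150),f(b,300,50,100,125)]))
plan([.492,.2257,.1006],93.9)
E
python3 look.py 8
```

```text
t 11.1 pos [0.4927 0.2259 0.1277] f [ 0.37  0.29 -0.99] op 0.251 q [0.21 0.18 1.75 0.   1.21 1.71]
yaw of y -86.00076483739993 xaxis [ 5.e-04  1.e-04 -1.e+00]
shift tool mm [27.1  0.1  0.7] turn [ 0.1  -0.03  0.  ]
shift after turn [27.1  0.1  0.7]
```

View pics/crop8.png

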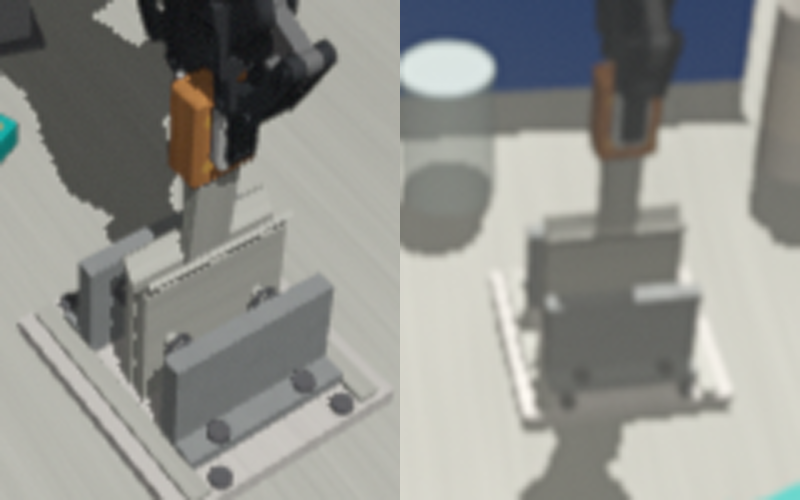

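>>> drive_tool([
  [0.005,0,0,0,0,0,0],
  [0.005,0,0,0,0,0,0],
  [0.003,0,0,0,0,0,0],
  [0,0,0,0,0,0,0],
  [0,0,0,0,0,0,0],
])

```text
time: 11.72
position: [0.4923, 0.2258, 0.1142]
eef_rot: [2.185, 0.076, -2.186]
force: [-0.3, 0.6, -1.5]
opening: 0.25
```

>>> drive_tool([
  [0.004,0,0,0,0,0,0],
  [0.003,0,0,0,0,0,0],
  [0,0,0,0,0,0,0],
  [0,0,0,0,0,0,0],
])

```text
time: 12.22
position: [0.4928, 0.2258, 0.1074]
eef_rot: [2.187, 0.076, -2.185]
force: [2.0, -0.4, -1.7]
opening: 0.25
```

```bash
python3 look.py 9
```

```text
t 12.325 pos [0.4928 0.2258 0.1074] f [ 1.64  0.02 -1.98] op 0.254 q [ 0.21  0.2   1.77 -0.    1.17  1.71]
yaw of y -86.00250247437661 xaxis [ 5.e-04  0.e+00 -1.e+00]
shift tool mm [6.8 0.  0.8] turn [ 0.1  -0.03  0.  ]
shift after turn [6.8 0.  0.8]
```

View pics/crop9.png

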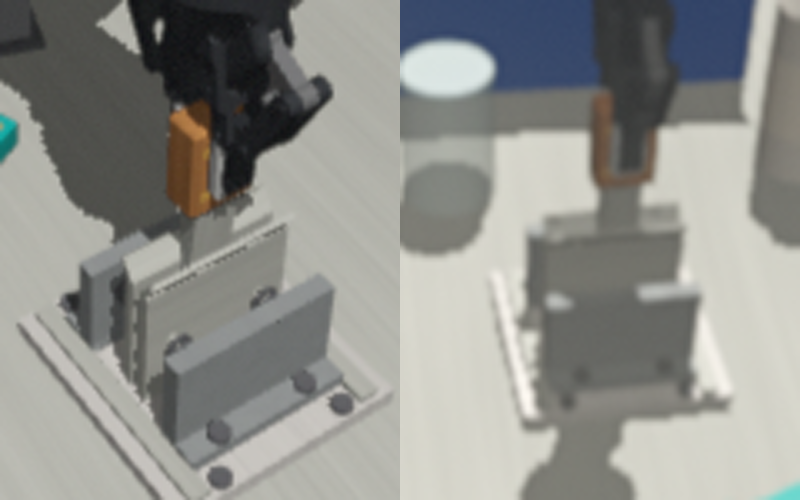

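Run:
```python
from h import *
for k in '789':
  for n in ('scene','side'):
    im=dict(np.load(f'pics/{n}{k}.npz')); c=cloud(im); f=im['frame'].astype(int)
    m=(im['depth']>0)&(f[...,0]>f[...,2]*1.5)&(f[...,0]>60)&(np.hypot(c[...,0]-.492,c[...,1]-.2257)<.05)&(c[...,2]>.1)&(c[...,2]<.28)
    h=c[m]; print(k,n,len(h),'z',np.percentile(h[:,2],[0,2,98,100]).round(4),rect(h))
    m=(im['depth']>0)&(abs(c[...,0]-.492)<.06)&(abs(c[...,1]-.2257)<.03)&(c[...,2]>.098)&(c[...,2]<.112)&(f[...,0]<f[...,2]*1.3); t=c[m]; print('  plates',len(t),rect(t))
```

```text
7 scene 475 z [0.2114 0.2134 0.2654 0.2664] (array([495.8, 225.5]), array([28.6, 39.5]), 81.8)
  plates 162 (array([492.4, 226.9]), array([88.6, 27.4]), 4.7)
7 side 99 z [0.2166 0.2173 0.2688 0.2693] (array([492.6, 215.2]), array([17.7, 35.8]), 81.5)
  plates 150 (array([491.6, 223.5]), array([87.8, 28.8]), 2.3)
8 scene 416 z [0.1509 0.1538 0.2062 0.2076] (array([501.6, 229. ]), array([30.7, 34.7]), 43.0)
  plates 206 (array([491.9, 227.5]), array([89.6, 27.1]), 3.7)
8 side 65 z [0.1594 0.16   0.2093 0.2096] (array([491.5, 215.2]), array([15.7, 36.5]), 77.3)
  plates 164 (array([491.6, 224.3]), array([89.4, 27.8]), 3.7)
9 scene 400 z [0.1318 0.1338 0.1865 0.1874] (array([499.6, 225.7]), array([32. , 29.3]), 6.9)
  plates 223 (array([492.3, 227.9]), array([90. , 28.4]), 3.5)
9 side 61 z [0.138  0.1388 0.1894 0.1902] (array([489.1, 216. ]), array([17.9, 31.7]), 64.5)
  plates 163 (array([491.4, 225.5]), array([89.5, 30.4]), 5.1)
```

>>> drive_tool([
  [0.003,0,0,0,0,0,0],
  [0.003,0,0,0,0,0,0],
  [0,0,0,0,0,0,0],
  [0,0,0,0,0,0,0],
])

```text
time: 12.82
position: [0.4926, 0.2258, 0.1013]
eef_rot: [2.186, 0.076, -2.186]
force: [1.2, -1.2, 1.1]
opening: 0.253
```

```bash
python3 look.py 10
python3 - <<'E'
import cv2,numpy as np
a=cv2.imread('pics/scene8.png');b=cv2.imread('pics/scene10.png');z=cv2.imread('pics/scene0.png')
f=lambda i:cv2.resize(i[275:355,325:395],(400,600),interpolation=cv2.INTER_CUBIC)
cv2.imwrite('pics/cmp.png',np.hstack([f(z),f(b)]))
w=cv2.imread('pics/wrist7.png'); cv2.imwrite('pics/w7.png',cv2.resize(w[100:240,230:400],(728,600),interpolation=cv2.INTER_CUBIC))
E
```

```text
t 12.925 pos [0.4926 0.2258 0.1013] f [ 2.28 -0.7   1.32] op 0.249 q [ 0.21  0.21  1.77 -0.    1.16  1.71]
yaw of y -85.9985372126216 xaxis [ 2.e-04  0.e+00 -1.e+00]
shift tool mm [0.7 0.1 0.6] turn [ 0.1  -0.01 -0.  ]
shift after turn [0.7 0.1 0.6]
```

View pics/cmp.png

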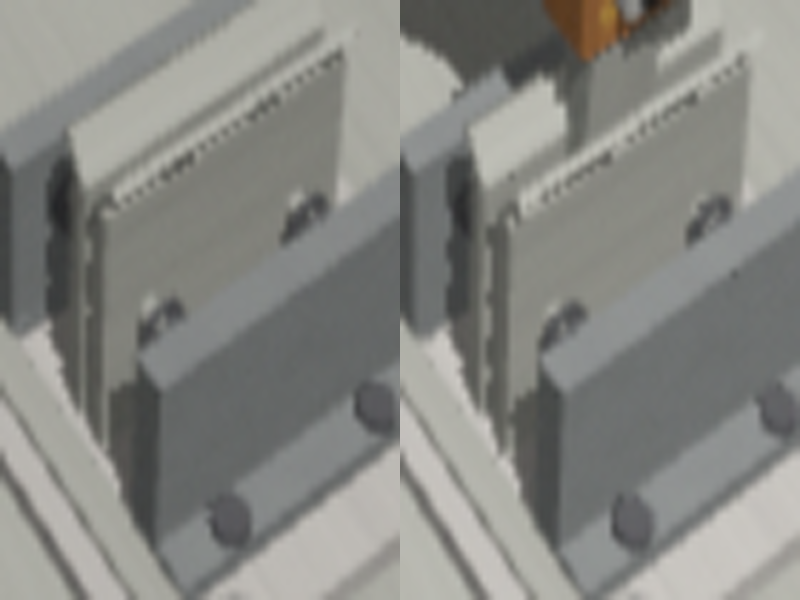

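View pics/w7.png

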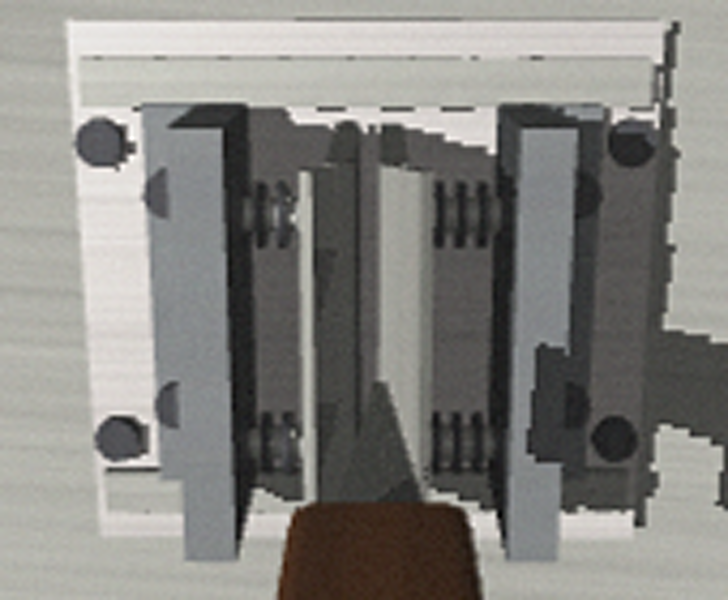

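>>> drive_tool([
  [0.003,0,0,0,0,0,0],
  [0.002,0,0,0,0,0,0],
  [0,0,0,0,0,0,0],
  [0,0,0,0,0,0,0],
  [0,0,0,0,0,0,0],
])

```text
time: 13.55
position: [0.4926, 0.2258, 0.0965]
eef_rot: [2.186, 0.076, -2.186]
force: [1.1, -0.1, 3.4]
opening: 0.25
```

```bash
python3 look.py 11
python3 - <<'E'
from h import *
# plate outer width across yaw axis at tops / wrist depth
a=np.deg2rad(93.8); y=np.array([np.cos(a),np.sin(a)]); x=np.array([y[1],-y[0]])
for k in ['0','7','8','9','10','11']:
  for n in ('scene','side'):
    im=dict(np.load(f'pics/{n}{k}.npz')); c=cloud(im); f=im['frame'].astype(int)
    q=(c[...,:2]-[.492,.2257]); sx=q@x; sy=q@y
    m=(im['depth']>0)&(abs(sx)<.044)&(abs(sx)>.02)&(abs(sy)<.022)&(c[...,2]>.098)&(c[...,2]<.11)
    s=sy[m]*1000; 
    h=(im['depth']>0)&(f[...,0]>f[...,2]*1.5)&(f[...,0]>60)&(np.hypot(sx,sy)<.05)&(c[...,2]>.1)&(c[...,2]<.28)
    print(k,n,m.sum(),'outer',np.percentile(s,[1,99]).round(1),'neg/pos medians',np.median(s[s<0]).round(1),np.median(s[s>0]).round(1),'handle zmin',c[h][:,2].min().round(4) if h.sum() else '')
o=manip.observe();print(o['force'],o['ft_torque'])
E
```

```text
t 13.65 pos [0.4926 0.2258 0.0964] f [ 1.7  -0.5   4.42] op 0.25 q [ 0.21  0.22  1.77 -0.    1.15  1.71]
yaw of y -86.00087341091414 xaxis [ 2.e-04  0.e+00 -1.e+00]
shift tool mm [-4.2  0.1  0.6] turn [ 0.1  -0.01  0.  ]
shift after turn [-4.2  0.1  0.6]
0 scene 85 outer [-12.5  14.1] neg/pos medians -9.7 12.1 handle zmin 
0 side 78 outer [-15.   12.3] neg/pos medians -12.3 7.9 handle zmin 
7 scene 85 outer [-12.3  14.1] neg/pos medians -9.7 12.6 handle zmin 0.2114
7 side 83 outer [-15.4  11.7] neg/pos medians -12.9 7.6 handle zmin 0.2166
8 scene 79 outer [-11.5  14.6] neg/pos medians -9.0 12.4 handle zmin 0.1509
8 side 76 outer [-15.2  12.5] neg/pos medians -12.3 9.1 handle zmin 0.1594
9 scene 89 outer [-11.9  16.1] neg/pos medians -9.5 14.4 handle zmin 0.1318
9 side 79 outer [-15.   14.2] neg/pos medians -12.0 10.5 handle zmin 0.138
10 scene 73 outer [-11.9  16.6] neg/pos medians -9.5 14.7 handle zmin 0.1262
10 side 85 outer [-14.6  13.9] neg/pos medians -12.3 10.8 handle zmin 0.1311
11 scene 77 outer [-12.8  16.9] neg/pos medians -10.0 15.3 handle zmin 0.1216
11 side 85 outer [-14.9  14.4] neg/pos medians -12.8 11.1 handle zmin 0.127
[ 1.7032125  -0.49606801  4.42040249] [-0.04886116 -0.19872131 -0.10241146]
```

View pics/crop11.png

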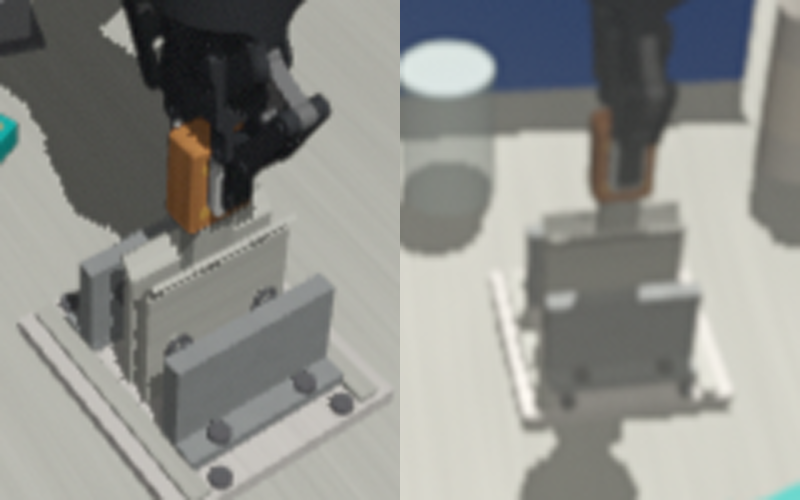

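>>> drive_tool([
  [0,0,0,0,0,0,0],
  [0,0,0,0,0,0,0],
  [0,0,0,0,0,0,0],
  [0,0,0,0,0,0,0],
])

```text
time: 14.15
position: [0.4926, 0.2258, 0.0964]
eef_rot: [2.186, 0.076, -2.186]
force: [1.7, -0.2, 4.4]
opening: 0.246
```

Run:
```python
from h import *
o=manip.observe(); print(o['position'],o['force'],o['opening'],abs(o['joint_vel']).max(),o['time'])
print(manip.hand_in())
```

```text
[0.49258985 0.22581996 0.09642873] [ 1.70318774 -0.17392465  4.38494629] 0.2462863503922455 0.001563744333550968 14.15
the job is handed in; nothing more can be done
None
```

I drew the rectangular-handled gauge out of its stand, turned it about 18.5° to line up with the rack guide, and lowered its blade between the plates. It was handed in at 14.15 s, still gripped, upright and at rest; no verdict is reported.

**Last checks**
- **Depth:** the blade tip is about 50 mm above the table, and the handle underside is about 20 mm above the plate tops.
- **Plates:** the scene and side cameras show them spread by about 3.2 and 3.6 mm in total, or roughly 1.7 mm each. This is an image estimate, as the plate joints could not be read directly.
- **Drag:** the vertical force rose by about 5.5 N from its level before contact, which is within the 5 to 8 N snug range.
- **Grip:** the opening reads 0.25, about 21 mm, which fits the 22 mm handle.

**What went wrong or disagreed**
- **First grasp missed:** the fingertips in the pictures stand about 40 mm above the reported TCP height. The fingers shut above the handle and pressed on its top with about 11 N. I opened, re-measured and gripped 40 mm lower; the gauge was still upright in its stand.
- **Force came late:** the plates had already started to spread in the pictures before the vertical force showed any clear rise.
- **Reamer and other things:** I did not approach them and saw no contact in the pictures, but I did not re-measure their positions at the end.

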